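Set the pot brace: fit the bumper, hold the leg at its mark and slide the cam lever closed

TASK

Get the pot brace ready to steady the pot: take the thick bumper ring from the compartment tray and slip it over the upright post on the brace's sliding leg, fully down on its shoulder, and let go of it. Then push the leg out by its crossbar until its pointer is level with the length mark, and while you hold it there against its spring slide the cam lever fully closed. Finish still holding the leg at the mark by its crossbar (do not let go at the end), and leave the pot and everything else where it stands.

Things in the scene. Friction and masses are not known exactly. Their poses are not given: they have to be found in the camera images.
- brace: Pot brace, fixed; its place varies. Dark steel base plate 90 x 200 x 10 (x, y, z), two side rails along y (14 wide at x = +-28, tops 30 above the counter), aluminium leg between. Origin: centre of the underside, on the counter. +y: the way the leg slides out, to the pot; +x: the way the lever closes. Leg, crossbar, post, lever and mark share its axes; x and y below mean these.
- leg (a joint): How far the leg is slid out towards the pot (m): 0 = drawn in, as at the start; stop at 0.115. A spring pushes back with about 2.5 N at 0 and 7 N at 0.09, so the leg slides in again when not held. The mark lies somewhere between 0.05 and 0.09. The leg is a bar 38 wide, 300 long, its top 27 above the counter.
- leg_pointer (a point): Tip of the leg's pointer, a thin dark ridge 4 wide across the leg's top, pointing at the +x rail. It rides with the leg.
- mark: Length mark: small steel clip, 16 x 12 x 3, with a dark ridge 2 wide across it, on top of the brace's +x rail. Origin: centre of its underside, on the ridge's line, 30 above the counter. Fixed, but its place along the rail varies. The leg is at the mark when pointer and ridge are in line (same y in the brace's axes).
- crossbar (a point): Upright wooden bar across the leg's tail, by which the leg is pushed and held: 150 (x) x 10 (y) x 48 high, 36 to 84 above the counter. This point: centre of its underside. Rides with the leg. Its back face (-y) is flat and free from x = -75 to the lever: fingertips 45 or more above the counter (clear of the rails), pressed in +y there, move and hold the leg and can slide towards +x while pressing.
- lever (a joint): Cam lever's travel (m): 0 = open, 0.045 = fully closed (stop). It starts between 0 and 0.010. It slides along the crossbar in the brace's +x direction, stays where it is left, takes about 2.5 N to move, and rides with the leg.
- lever_tab (a point): Centre of the cam lever's tab: a dark steel plate standing out 42 backwards (-y) from the crossbar's back face, 8 thick (x), 46 high (40 to 86 above the counter), with a small cap over the crossbar (up to 102 above the counter). At lever 0 it stands at the crossbar's middle (x = 0), closed at x = +45. It is pushed from its -x side.
- post (a point): Upright steel post near the front end of the leg: 14 in diameter, 34 high, tapered at the tip, standing on a round shoulder 28 in diameter. This point: on the post's axis at the top of the shoulder, 50 above the counter. It rides with the leg, 260 in +y from the crossbar's centre.
- bumper: Bumper: the thick dark rubber ring, 36 outside, 22 hole, 24 high, about 35 g, lying flat in one of the three compartments. Origin: centre of its underside.
- tray: White tray with three compartments in a row along its x axis, fixed to the counter; its place and yaw vary. 256 x 130 x 26 high, walls 4, floor 4 thick; the compartments are about 80 (x) by 122 (y), centred at x = -84, 0 and +84. Origin: centre of its underside. Its y axis is the roomy direction for fingers.
- washer: Flat dark rubber washer, 40 outside, 12 hole, 8 high, in another compartment; not needed, leave it.
- plug: Dark rubber plug, solid: flange 32 across with a 20 stem, 22 high, in another compartment; not needed, leave it.
- pot: Black pot, 190 across, 85 high, with two side handles, standing beyond the front end of the leg; with the leg at the mark the bumper stops about 15 short of it. Origin: centre of its underside. Leave it.
- bowl: Ochre serving bowl, 160 across, 60 high. Leave it.
- mwiko: Flat wooden mwiko, 300 long, 10 thick, lying crosswise between robot and brace. Leave it.
- whisk: Whisk lying beside the tray, 260 long, 20 high. Leave it.
- jar: Glass jar, 60 across, 85 high. Leave it.
Mind the look-alikes: they are no part of the job. What is shaped like the bumper but blue or red is not meant.

How it is judged (in metres and radians):
On the way, in this order (a step that is already met when the one before it is completed fails the run):
1. the bumper sits fully down on the post's shoulder and is released (horizontal distance between bumper and post below 0.007 m and z of bumper in the frame of post between -0.004 and 0.004 m and contact force between the fingers and bumper below 0.3 N), for 0.2 s.
2. the fingers hold the leg at the mark by its crossbar, the lever still open (y of leg_pointer in the frame of mark between -0.006 and 0.006 m and contact force between the fingers and leg_c0 above 1 N and value of joint lever below 0.025 m), for 0.2 s.
At the end, for the whole second after the job is handed in: The cam lever is closed (over 40 of its 45 mm), the fingers still press on the crossbar with more than 1 N and hold the leg still with its pointer within 6 mm of the mark's line, and the bumper, untouched, sits around the post, down on the shoulder within 4 mm (all of step 1 and value of joint lever above 0.04 m and y of leg_pointer in the frame of mark between -0.006 and 0.006 m and contact force between the fingers and leg_c0 above 1 N and velocity of joint leg between -0.01 and 0.01 m/s); the arm keeps its last pose, push and grip.
It fails at once if the lever is slid (past 20 mm) while the leg is more than 10 mm off the mark (value of joint lever above 0.02 m and (y of leg_pointer in the frame of mark above 0.01 m or y of leg_pointer in the frame of mark below -0.01 m)).
It fails at once if the pot is pushed away (20 mm) (distance of pot from where it was at the start of the episode above 0.02 m).
It fails at once if a bystander is disturbed (30 mm) (distance of any of bowl, mwiko, whisk, jar, washer, plug from where it was at the start of the episode above 0.03 m).
It also fails if it takes over 64 s, if anything falls off the work surface, if the arm or the gripper's body presses on something with over 40 N, if the wrist force passes 120 N, or if a joint passes its speed limit or range.

ROBOT

A 7-joint arm with a two-finger parallel gripper is mounted at the origin on the work surface. World frame = base frame: x ahead of the robot, y to its left, z up, the work surface at z = 0. Lengths are in mm, angles in rad, forces in N, time in s.
With the tool pointing down it reaches from about 425 to 875 mm from the base axis. Payload 8.4 kg.
Tool frame: the origin (TCP) lies on the centre line of the jaws, within the pads' length; the fingertips stand 11 mm ahead of it and the grasp point (between the pads) lies 8 mm behind it; z points along the fingers, x is the direction in which the jaws open and shut, and the axes are right-handed (so a half turn about z gives the same grasp; the last joint's range is limited). The gripper opens to 87 mm and grips with 3 to 60 N. Pads are 19 mm wide; open, the fingers measure 117 mm over their backs; the gripper's body (75 mm by 190 mm) begins 51 mm behind the grasp point.
Start: joints at [-1.376, 0.333, 0.04, 1.465, -0.013, 1.343, -0.059], TCP at [188.236, 622.118, 233.546] pointing down, gripper open.
Joint ranges: [-2.58, 2.58], [-0.38, 2.09], [-1.3, 1.39], [0.25, 2.4], [-1.5, 4.64], [0.08, 2.09], [-2.65, 2.65]. Speed limits (rad/s): [2.22, 2.22, 2.79, 2.79, 3.14, 3.14, 3.14].

INTERFACE

Orientations are given as a rotation vector (axis times angle).
In Python, from rig import robot, cams gives the robot as it stands.
- The arm moves only by the tool arm_command, never from a script. Its argument "rows" is a list of rows, each a list of 7 numbers: the shift along the tool's x, y, z in cm, then the turn, a rotation vector about the tool's x, y, z in degrees, then the gripper's target within -1 to 1 (shut at 1, half-way at 0, fully open at -1). In form: [[x, y, z, wx, wy, wz, gripper], ...]. A call has exactly 10 rows; each row is the pose to reach, as a shift and turn from the pose commanded when the call began, along the tool's axes at that moment; what a row does not reach only later rows make up. A row lasts 1/10 s, in which the tool goes at most 50 mm and 8.59 degrees, less where a joint would pass 70% of its speed; a pose out of reach is approached as far as the arm can. A call with a gripper value outside its range is refused whole. The fingers move at their own pace and stop on an object; "force" is the grip in N (left out, the last holds). Time passes only in rows, so rows that repeat a pose let the fingers close, or fill a call up. It gives the time, the measured TCP pose, the force and the opening at its end, in the units of the state.
- robot.observe(): the state, without advancing time (a new reading comes with each control period).
- cams.read_camera(name): name is "side" or "top" or "wrist"; returns (picture, depth): 400x640x3 uint8, red, green, blue; 400x640 float32, mm along the optical axis (not along the pixel's ray), 0 where there is no reading.
- cams.camera_model(name): a dict with "camera_matrix" (3x3 intrinsics, pixels), "extrinsics" (4x4, takes a point from world to camera coordinates). Camera axes: x right, y down, z forward; pixel columns grow to the right and rows downward; lengths in mm; the calibration is good to about 2 mm. The wrist camera is an equidistant fisheye: a pixel r from the principal point sees the ray r / f radians off the axis. A picture is of the moment at which its call begins: read the wrist's pose just before it. camera_model takes no time and is no camera call; for the wrist camera it gives the pose at the moment of the call.
- robot.hand_in(): hands the job in, once; it reports no verdict.
The state is a dict: "time_s": time; "qpos": joint angles; "joint_velocities": joint speeds; "effort": joint torques, N m; "tool_pos": TCP position; "orientation": TCP orientation; "force": force on the tool from outside, world axes, zero at the start; "wrist_torque": the same for the moment, N m; "finger_gap": finger opening in mm.
Only numpy, scipy, OpenCV 4.12 (cv2) and the standard library are available. Lean on these libraries where they do the work, as an engineer would, in place of code of your own. Each camera call takes 0.05 s, during which the arm holds its last target. There are 200 camera calls.

## Working session

There is one attempt and no reset: what is moved stays moved. The work goes in short steps, Python scripts to look and compute and a tool call to move; the robot and the scene stay as the last step left them, time stands still between calls to the robot, and variables do not carry over. Pictures are saved under pics/ and viewed, about 8 in all and at most 12, crops included, and the job is handed in when it is done.

Besides the shell and the picture viewer there is one more tool, called as name(argument=value, ...) on one line, values as JSON. arm_command: Moves the arm, as the interface text tells. Its arguments: {"type":"object","properties":{"rows":{"type":"array","items":{"type":"array","items":{"type":"number"}}},"force":{"type":"number"}},"required":["rows"]}

```bash
ls; mkdir -p pics
cat > h.py <<'E'
import numpy as np, cv2
from scipy.spatial.transform import Rotation as R
from rig import robot, cams
def cam(n):
    m=cams.camera_model(n); K=np.array(m["camera_matrix"]); T=np.array(m["extrinsics"])
    p,d=cams.read_camera(n); return K,T,p,d
def ray(K,T,u,v,fish=False):
    x=np.array([(u-K[0,2])/K[0,0],(v-K[1,2])/K[1,1]])
    if fish:
        r=np.hypot(*x); s=np.sin(r)/r if r>1e-9 else 1; c=np.array([x[0]*s,x[1]*s,np.cos(r)])
    else: c=np.array([x[0],x[1],1.])
    return -T[:3,:3].T@T[:3,3], T[:3,:3].T@c
def plane(K,T,u,v,z,fish=False):
    o,d=ray(K,T,u,v,fish); return o+d*(z-o[2])/d[2]
def proj(K,T,P,fish=False):
    c=T[:3,:3]@np.array(P,float)+T[:3,3]
    if fish:
        r=np.hypot(c[0],c[1]); t=np.arctan2(r,c[2]); x=c[:2]/max(r,1e-9)*t
    else: x=c[:2]/c[2]
    return K[0,0]*x[0]+K[0,2],K[1,1]*x[1]+K[1,2]
def save(n,p): cv2.imwrite("pics/"+n,cv2.cvtColor(p,cv2.COLOR_RGB2BGR))
E
python3 - <<'E'
from h import *
s=robot.observe(); print(s["time_s"],s["tool_pos"],s["orientation"],s["finger_gap"],s["force"])
for n in("top","side"):
    K,T,p,d=cam(n); save(n+"0.png",p); np.savez(n+"0.npz",K=K,T=T,p=p,d=d); print(n,K.tolist(),T.round(3).tolist())
E
```

```text
pics
0.0 [188.10622399 621.69998365 232.646338  ] [ 2.52182784e+00  1.87173703e+00 -1.99910841e-03] 87.12431934860302 [-0.26598679 -0.31824427  0.60518337]
top [[417.7076653916165, 0.0, 311.982936994283], [0.0, 417.7076653916165, 193.05688040954655], [0.0, 0.0, 1.0]] [[-0.021, -1.0, 0.004, -2.058], [-0.998, 0.021, -0.067, 574.592], [0.067, -0.006, -0.998, 1343.357], [0.0, 0.0, 0.0, 1.0]]
side [[364.8746446412852, 0.0, 322.0400578121274], [0.0, 364.8746446412852, 199.06550225446975], [0.0, 0.0, 1.0]] [[0.865, -0.502, -0.002, -501.403], [-0.295, -0.505, -0.811, 197.79], [0.406, 0.702, -0.585, 766.707], [0.0, 0.0, 0.0, 1.0]]
```

View pics/top0.png

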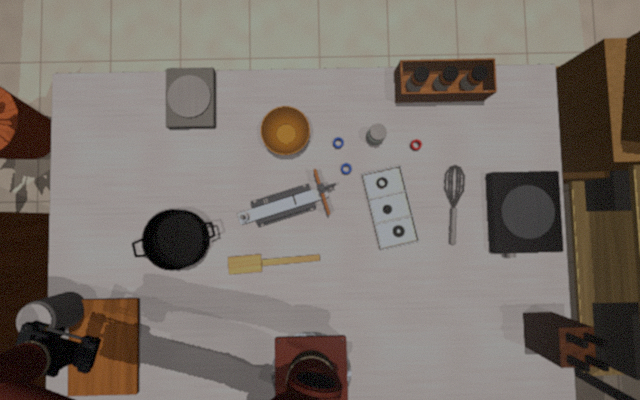

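View pics/side0.png

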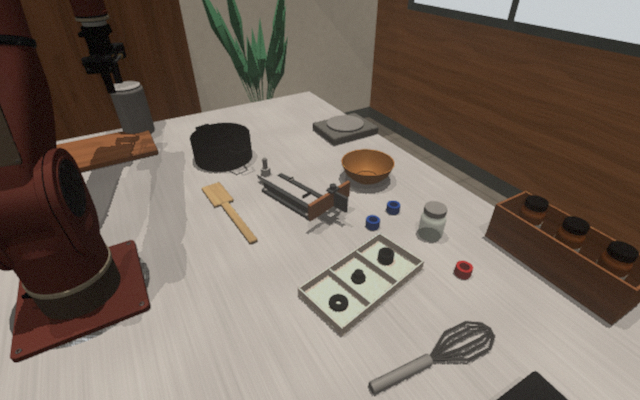

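Top view: possible confusions are the dark ring (382,183), the plug (387,209), the washer (398,231), the blue rings (338,143) and (346,169), and the red ring (415,145). In the side view the item at (386,257) is tall, so the bumper should be the top-view ring at (382,183). I'll check that in one close crop and measure.

```bash
cat > m1.py <<'E'
from h import *
t=np.load("top0.npz"); K,T,p,d=t["K"],t["T"],t["p"],t["d"]
s=np.load("side0.npz")
a=cv2.resize(p[155:260,225:430],None,fx=3.9,fy=3.9,interpolation=cv2.INTER_CUBIC)   
b=cv2.resize(s["p"][150:320,230:430],None,fx=4,fy=4,interpolation=cv2.INTER_CUBIC)[:, :]
b=cv2.resize(b,(0,0),fx=.28,fy=.28)
save("c1.png",cv2.resize(a,(800,410))); 
# dark blobs in the tray
g=p.max(2).astype(int)
m=(g<70).astype(np.uint8); m[:, :360]=0; m[:,420:]=0; m[:160]=0; m[255:]=0
n,l,st,c=cv2.connectedComponentsWithStats(m)
for i in range(1,n):
    if st[i,4]>8:
        k=l==i; dd=d[k]; dd=dd[dd>0]
        print("blob",c[i].round(1),st[i],plane(K,T,*c[i],24).round(1),dd.min() if len(dd) else 0,dd.max())
# tray outline
w=(p.min(2)>150)&(np.ptp(p.astype(int),axis=2)<40)
print(p[200,372],p[200,355],p[190,270],p[205,322],p[187,333])
# heights
def H(u,v):
    o,r=ray(K,T,u,v); return (o+r*d[v,u]).round(0)
for q in [(382,178),(387,209),(398,226),(322,193),(245,216),(243,215),(333,186),(300,200)]: print(q,H(*q))
E
python3 m1.py
```

```text
blob [381.7 182.4] [377 178  10  10  37] [ 604. -242.   24.] 1350.922 1362.2378
blob [386.9 208.9] [383 206   8   7  45] [ 517.4 -256.    24. ] 1349.2817 1369.3662
blob [398.4 230.7] [394 226  10  10  59] [ 446.3 -290.9   24. ] 1354.159 1367.666
[149 149 153] [154 149 147] [152 145 145] [131 128 124] [93 90 89]
(382, 178) [ 618. -243.   25.]
(387, 209) [ 517. -256.   25.]
(398, 226) [ 461. -293.   12.]
(322, 193) [569. -45.  89.]
(245, 216) [504. 200.  54.]
(243, 215) [507. 206.  51.]
(333, 186) [591. -80.  78.]
(300, 200) [552.  25.  32.]
```

View pics/c1.png

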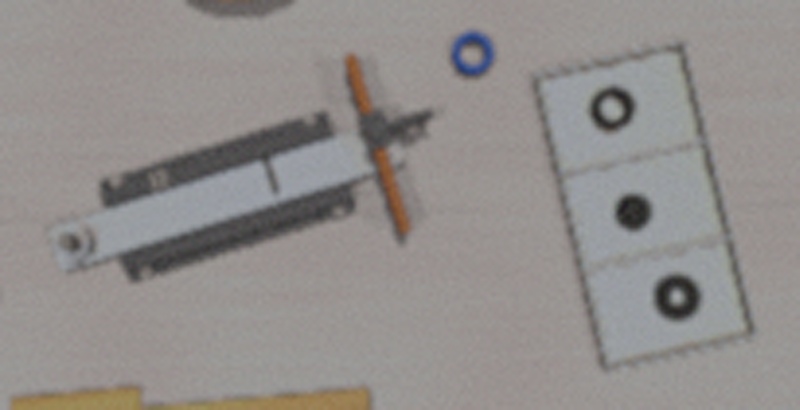

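The crop shows the bumper's large hole at crop (612,108), the plug at (632,212) and the washer at (677,297). The bumper is therefore at about (604,-242). The leg points towards world (-0.27,0.96), the pointer is at crop (268,172) and the mark clip at (158,180). I'll fly over the brace first and look from there.

```bash
cat > go.py <<'E'
import sys
from h import *
# usage: go.py x y z jawdeg  -> shift/turn in tool axes (from measured pose, vertical tool)
x,y,z,a=map(float,sys.argv[1:5])
s=robot.observe(); Rm=R.from_rotvec(s["orientation"]); P=np.array(s["tool_pos"])
c,q=np.cos(np.radians(a)),np.sin(np.radians(a))
Rt=R.from_matrix(np.array([[c,q,0],[q,-c,0],[0,0,-1]]))
print("t",s["time_s"],"P",P.round(1),"jaw",np.degrees(np.arctan2(*Rm.as_matrix()[[1,0],0])).round(2),"q7",s["qpos"][6])
print("shift cm",(Rm.inv().apply(np.array([x,y,z])-P)/10).round(2),"turn deg",np.degrees((Rm.inv()*Rt).as_rotvec()).round(2))
E
python3 go.py 540 60 300 0; python3 go.py 540 60 300 -78.5
```

```text
t 0.1 P [188.1 621.8 232.8] jaw 73.17 q7 -0.05847623355357215
shift cm [-43.59  49.95  -6.66] turn deg [6.000e-02 6.000e-02 7.317e+01]
t 0.1 P [188.1 621.8 232.8] jaw 73.17 q7 -0.05847623355357215
shift cm [-43.59  49.95  -6.66] turn deg [1.1000e-01 2.0000e-02 1.5167e+02]
```

arm_command(rows=[[-3,3.5,-0.6,0,0,5,-1],[-6.2,7.1,-1,0,0,10,-1],[-9.3,10.7,-1.5,0,0,15,-1],[-12.4,14.3,-2,0,0,21,-1],[-15.5,17.8,-2.5,0,0,27,-1],[-18.6,21.4,-3,0,0,33,-1],[-21.8,25,-3.5,0,0,39,-1],[-25,28.6,-4,0,0,45,-1],[-28,32,-4.3,0,0,51,-1],[-31,35.5,-4.7,0,0,57,-1]])

```text
time_s: 1.1
tool_pos: [438.7, 220.7, 280.6]
orientation: [-3.111, -0.435, 0.0]
force: [0.6, 0.5, -0.5]
finger_gap: 87.3
```

```bash
python3 go.py 540 60 300 -30
```

```text
t 1.1 P [438.7 220.7 280.6] jaw 15.92 q7 -0.2878937394484191
shift cm [ 5.33 18.23 -1.95] turn deg [-1.000e-02  2.000e-02  4.592e+01]
```

arm_command(rows=[[0.9,3,-0.3,0,0,6,-1],[1.8,6,-0.6,0,0,12,-1],[2.7,9,-1,0,0,19,-1],[3.6,12,-1.3,0,0,26,-1],[4.5,15,-1.6,0,0,33,-1],[5.3,18,-2,0,0,40,-1],[5.3,18,-2,0,0,46,-1],[5.3,18,-2,0,0,46,-1],[5.3,18,-2,0,0,46,-1],[5.3,18,-2,0,0,46,-1]])

```text
time_s: 2.1
tool_pos: [538.9, 65.3, 300.3]
orientation: [3.037, -0.803, -0.001]
force: [0.2, 0.4, -0.1]
finger_gap: 87.2
```

Run:
```python
from h import *
K,T,p,d=cam("wrist"); save("w1.png",p); np.savez("w1.npz",K=K,T=T,p=p,d=d)
s=robot.observe(); print(s["tool_pos"],s["orientation"],K[0],K[1],T.round(3).tolist())
```

```text
[538.92834551  65.28441794 300.43442195] [-3.03697976e+00  8.03579780e-01  5.88825020e-04] [309.70691629   0.         317.70053515] [  0.         309.70691629 203.12503802] [[0.869, -0.494, -0.001, -435.916], [-0.476, -0.838, 0.266, 260.782], [-0.132, -0.231, -0.964, 539.743], [0.0, 0.0, 0.0, 1.0]]
```

View pics/w1.png

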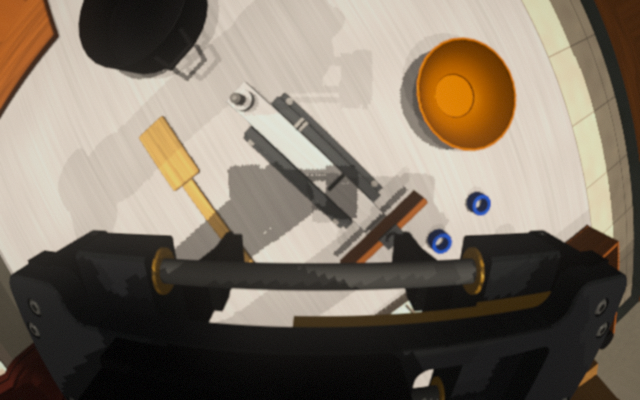

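```bash
cat > rect.py <<'E'
from h import *
def rect(w,out,z,cx,cy,yaw,L,W,s):
    # image: right = +y_b, down = +x_b  (s px/mm), centre (cx,cy)
    K,T,p=w["K"],w["T"],w["p"]; a=np.radians(yaw)
    yb,xb=np.meshgrid(np.arange(-L/2,L/2,1/s),np.arange(-W/2,W/2,1/s))
    X=cx+np.cos(a)*xb-np.sin(a)*yb; Y=cy+np.sin(a)*xb+np.cos(a)*yb
    c=np.stack([X,Y,0*X+z],-1)@T[:3,:3].T+T[:3,3]
    r=np.hypot(c[...,0],c[...,1]); t=np.arctan2(r,c[...,2])/np.maximum(r,1e-9)
    im=cv2.remap(p,(K[0,0]*c[...,0]*t+K[0,2]).astype(np.float32),(K[1,1]*c[...,1]*t+K[1,2]).astype(np.float32),cv2.INTER_CUBIC)
    save(out,im); return im
E
python3 - <<'E'
from rect import *
w=np.load("w1.npz"); K,T=w["K"],w["T"]
for n,u,v,z in[("post",238,99,84),("pointer",337,182,28),("mark",300,125,33)]: print(n,plane(K,T,u,v,z,True).round(1))
rect(w,"r1.png",30,540,75,15.5,320,180,2.5)
E
```

```text
post [505.3 198.4  84. ]
pointer [555.   39.6  28. ]
mark [550.2 133.4  33. ]
```

View pics/r1.png

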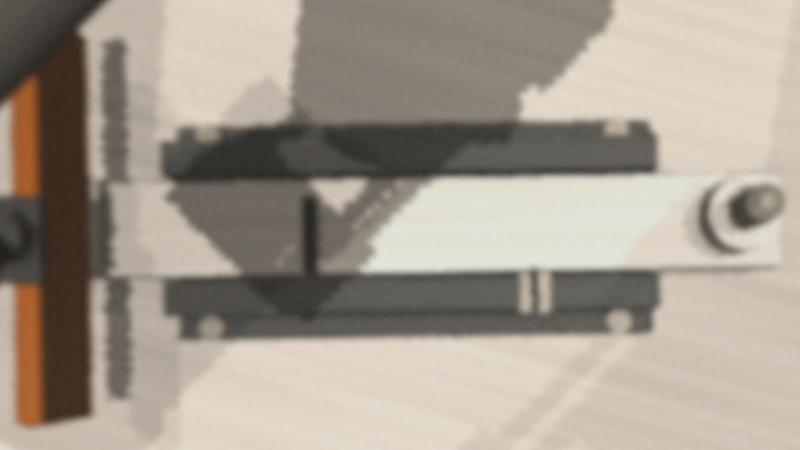

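```bash
python3 - <<'E'
from h import *
w=np.load("w1.npz"); T=w["T"]; o=-T[:3,:3].T@T[:3,3]; print("cam",o.round(1))
a=np.radians(15.5); b=np.radians(16.3); xb=np.array([np.cos(b),np.sin(b)]); yb=np.array([-np.sin(b),np.cos(b)])
def f(u,v,z):
    y,x=(u-400)/2.5,(v-225)/2.5
    P=np.array([540+np.cos(a)*x-np.sin(a)*y,75+np.sin(a)*x+np.cos(a)*y,30]); return o+(P-o)*(z-o[2])/(30-o[2])
for n,u,v,z in[("posttip",763,202,84),("shoulder",735,213,50),("pointer",309,236,28.5),("mark",534,292,34),("railend1",163,150,30),("railend2",655,145,30),("rail +x edge",410,336,30),("rail -x edge",410,124,30),("bar front top",88,200,84),("bar back top",40,350,84),("bar +x end",65,415,84)]:
    P=f(u,v,z); print(n,P.round(1),"xb,yb",(P[:2]@xb).round(1),(P[:2]@yb).round(1))
E
python3 go.py 604 -242 190 -78.5
```

```text
cam [574.3 127.6 450.8]
posttip [502.9 201.6  84. ] xb,yb 539.2 52.3
shoulder [503.1 199.3  50. ] xb,yb 538.8 50.0
pointer [553.9  40.8  28.5] xb,yb 543.1 -116.3
mark [551.7 133.8  34. ] xb,yb 567.1 -26.5
railend1 [536.4 -24.4  30. ] xb,yb 508.0 -173.9
railend2 [481.9 164.7  30. ] xb,yb 508.8 22.9
rail +x edge [581.7  90.7  30. ] xb,yb 583.8 -76.2
rail -x edge [500.   68.1  30. ] xb,yb 499.0 -75.0
bar front top [565.1 -25.4  84. ] xb,yb 535.2 -183.0
bar back top [619.9 -27.6  84. ] xb,yb 587.3 -200.5
bar +x end [639.5 -13.1  84. ] xb,yb 610.1 -192.1
t 2.15 P [538.9  65.3 300.4] jaw -29.64 q7 -0.668880431363914
shift cm [20.86 23.49 11.04] turn deg [1.000e-02 2.000e-02 4.886e+01]
```

Rectified view: the pointer is at u=309, the mark's ridge at u=534 and the post tip at (763,202). That gives yaw 16.3°, a pointer-to-mark distance of about 89.5 mm and the post at about (503,200.5). Next I go above the bumper.

arm_command(rows=[[2.5,2.9,1.3,0,0,6,-1],[5,5.8,2.7,0,0,12,-1],[7.8,8.8,4,0,0,18,-1],[10.4,11.7,5.5,0,0,24,-1],[13,14.6,6.8,0,0,30,-0.3],[15.6,17.6,8.2,0,0,36,-0.3],[18.2,20.5,9.6,0,0,42,-0.3],[20.9,23.5,11,0,0,49,-0.3],[20.9,23.5,11,0,0,49,-0.3],[20.9,23.5,11,0,0,49,-0.3]])

```text
time_s: 3.15
tool_pos: [603.2, -243.9, 189.8]
orientation: [2.426, -1.994, -0.002]
force: [-0.1, 1.5, -0.4]
finger_gap: 57.4
```

Run:
```python
from rect import *
K,T,p,d=cam("wrist"); np.savez("w2.npz",K=K,T=T,p=p,d=d)
s=robot.observe(); print(s["tool_pos"],s["finger_gap"])
a=cv2.resize(p[:280],(640,280)); b=rect(np.load("w2.npz"),"tmp.png",28,604,-242,11.5,160,120,4)
cv2.imwrite("pics/w2.png",np.vstack([a,cv2.resize(b,(640,480))[:320*1]]*1)[...,::-1])
```

```text
[ 603.79685558 -242.56123723  190.31068671] 57.119616770640505
```

View pics/w2.png

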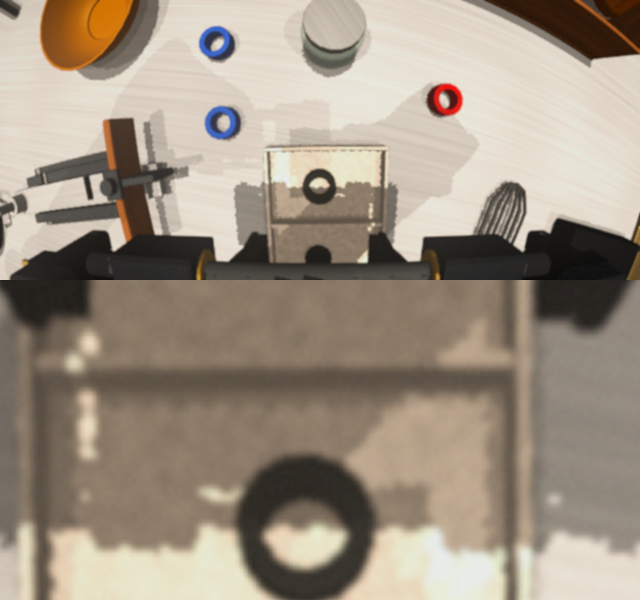

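The rectified view puts the bumper's top ring centred near (306,530) in the picture. It is dark, about 35 mm across with a 22 mm hole, which confirms it as the bumper at about (606,-244.5).

```bash
python3 go.py 606 -244.5 18 -78.5
```

```text
t 3.2 P [ 603.8 -242.6  190.3] jaw -78.71 q7 -0.7789776450349951
shift cm [ 0.24 -0.19 17.23] turn deg [ 0.02  0.03 -0.21]
```

arm_command(rows=[[0.2,-0.2,3,0,0,0,-0.3],[0.2,-0.2,6.5,0,0,0,-0.3],[0.2,-0.2,10,0,0,0,-0.3],[0.2,-0.2,13,0,0,0,-0.3],[0.2,-0.2,15.5,0,0,0,-0.3],[0.2,-0.2,17.2,0,0,0,-0.3],[0.2,-0.2,17.2,0,0,0,-0.3],[0.2,-0.2,17.2,0,0,0,1],[0.2,-0.2,17.2,0,0,0,1],[0.2,-0.2,17.2,0,0,0,1]], force=12)

```text
time_s: 4.2
tool_pos: [606.6, -244.9, 19.6]
orientation: [-2.427, 1.994, -0.002]
force: [-0.0, 0.0, -0.7]
finger_gap: 40.2
```

arm_command(rows=[[0,0,0,0,0,0,1],[0,0,0,0,0,0,1],[0,0,0,0,0,0,1],[0,0,-2,0,0,0,1],[0,0,-5,0,0,0,1],[0,0,-9,0,0,0,1],[0,0,-13,0,0,0,1],[0,0,-16,0,0,0,1],[0,0,-18,0,0,0,1],[0,0,-18,0,0,0,1]])

```text
time_s: 5.2
tool_pos: [607.2, -245.9, 201.8]
orientation: [-2.425, 1.994, -0.007]
force: [0.2, 0.3, -0.6]
finger_gap: 36.7
```

```bash
python3 go.py 503 200.5 150 -73.5; python3 go.py 503 200.5 150 -163.7
```

```text
t 5.2 P [ 607.2 -245.9  201.8] jaw -78.85 q7 -0.7803500039946449
shift cm [-45.82   1.61   5.08] turn deg [-0.24 -0.13 -5.35]
t 5.2 P [ 607.2 -245.9  201.8] jaw -78.85 q7 -0.7803500039946449
shift cm [-45.82   1.61   5.08] turn deg [-2.900e-01  8.000e-02  8.485e+01]
```

arm_command(rows=[[-4,0.2,0,0,0,-0.5,1],[-8.5,0.3,0,0,0,-1,1],[-13,0.5,0,0,0,-2,1],[-17.5,0.6,0,0,0,-2.5,1],[-22,0.8,0,0,0,-3,1],[-26.5,1,0,0,0,-3.5,1],[-31,1.1,0,0,0,-4,1],[-35.5,1.3,1,0,0,-5,1],[-39.5,1.4,2,0,0,-5.4,1],[-42.5,1.5,3,0,0,-5.4,1]])

```text
time_s: 6.2
tool_pos: [507.4, 172.0, 167.3]
orientation: [2.521, -1.874, -0.002]
force: [0.5, -0.4, -0.9]
finger_gap: 36.4
```

arm_command(rows=[[-1.7,0.1,1,0,0,0,1],[-3.3,0.1,2,0,0,0,1],[-3.3,0.1,3,0,0,0,1],[-3.3,0.1,3,0,0,0,1],[-3.3,0.1,3,0,0,0,1],[-3.3,0.1,3,0,0,0,1],[-3.3,0.1,3,0,0,0,1],[-3.3,0.1,3,0,0,0,1],[-3.3,0.1,3,0,0,0,1],[-3.3,0.1,3,0,0,0,1]])

```text
time_s: 7.2
tool_pos: [498.6, 200.5, 138.7]
orientation: [-2.518, 1.878, 0.0]
force: [1.0, 0.2, -0.4]
finger_gap: 36.4
```

```bash
python3 go.py 503 200.5 120 -73.5
python3 - <<'E'
from h import *
ims=[]
for n in("wrist","side"):
    K,T,p,d=cam(n); np.savez(n+"3.npz",K=K,T=T,p=p,d=d)
    s=robot.observe(); print(n,s["tool_pos"])
    q=np.array(s["tool_pos"])
    for P in (q,[503,200.5,84],[503,200.5,50]): print(np.round(proj(K,T,P,n=="wrist"),1))
    if n=="side":
        u,v=map(int,proj(K,T,[503,200,90])); ims.append(cv2.resize(p[v-40:v+40,u-60:u+60],(480,320),interpolation=cv2.INTER_CUBIC)); print("side crop origin",u-60,v-40)
    else: ims.append(cv2.resize(p[180:340,200:440],(480,320)))
save("c3.png",np.vstack(ims))
E
```

```text
t 7.2 P [498.6 200.5 138.7] jaw -73.44 q7 -1.6067388041785724
shift cm [ 0.12 -0.42  1.87] turn deg [-0.01  0.    0.06]
wrist [498.62182647 200.49186949 138.60908967]
[316.4 257.8]
[318.5 218.6]
[318.4 205.3]
side [498.60642877 200.50176274 138.60491561]
[261.4 141.3]
[264.7 157.9]
[265.7 168. ]
side crop origin 204 116
```

View pics/c3.png

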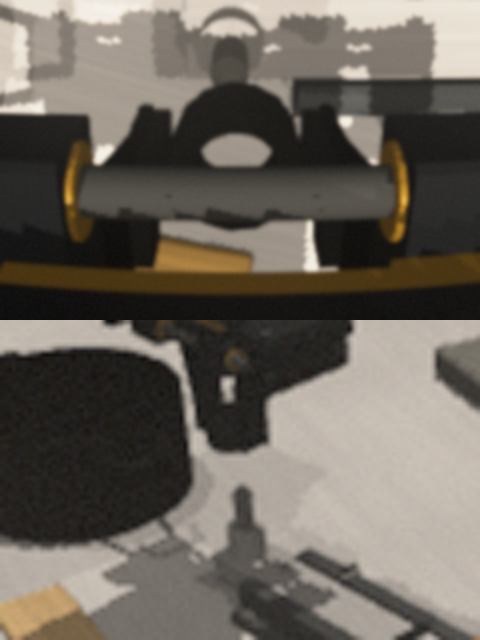

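Wrist crop: the ring centre is at u≈236 and the post at u≈229. The side crop has the tip at (242,488), where it was predicted. I'll get closer so parallax shrinks and check again.

arm_command(rows=[[-0.2,-0.4,0,0,0,0,1],[-0.2,-0.4,1,0,0,0,1],[-0.2,-0.4,2,0,0,0,1],[-0.2,-0.4,3,0,0,0,1],[-0.2,-0.4,3.4,0,0,0,1],[-0.2,-0.4,3.4,0,0,0,1],[-0.2,-0.4,3.4,0,0,0,1],[-0.2,-0.4,3.4,0,0,0,1],[-0.2,-0.4,3.4,0,0,0,1],[-0.2,-0.4,3.4,0,0,0,1]])

```text
time_s: 8.3
tool_pos: [502.0, 203.6, 104.8]
orientation: [-2.518, 1.878, -0.0]
force: [-0.6, 0.3, -0.6]
finger_gap: 36.3
```

```bash
python3 go.py 503 200.5 65 -73.5
python3 - <<'E'
from h import *
ims=[]
for n in("wrist","side"):
    K,T,p,d=cam(n); np.savez(n+"4.npz",K=K,T=T,p=p,d=d)
    q=np.array(robot.observe()["tool_pos"])
    for P in (q,q-[0,0,15],[503,200.5,84],[503,200.5,50]): print(n,np.round(proj(K,T,P,n=="wrist"),1))
    if n=="side":
        u,v=map(int,proj(K,T,[503,200,90])); ims.append(cv2.resize(p[v-30:v+30,u-40:u+40],(640,480),interpolation=cv2.INTER_CUBIC)); print("side crop origin",u-40,v-30)
    else: b=np.clip(p[170:270,240:400].astype(float)*1.6,0,255).astype(np.uint8); ims.append(cv2.resize(b,(640,400),interpolation=cv2.INTER_CUBIC)[:])
save("c4.png",cv2.resize(np.vstack(ims),None,fx=.68,fy=.68))
save("c4w.png",ims[0])
E
```

```text
t 8.3 P [502.  203.6 104.8] jaw -73.44 q7 -1.5742336723849504
shift cm [ 0.33 -0.    3.98] turn deg [-0.03  0.01  0.06]
wrist [316.5 257.8]
wrist [316.6 246.8]
wrist [322.1 242.8]
wrist [321.5 224.1]
side [263.2 151.3]
side [263.7 155.8]
side [264.7 157.9]
side [265.7 168. ]
side crop origin 224 126
```

View pics/c4.png

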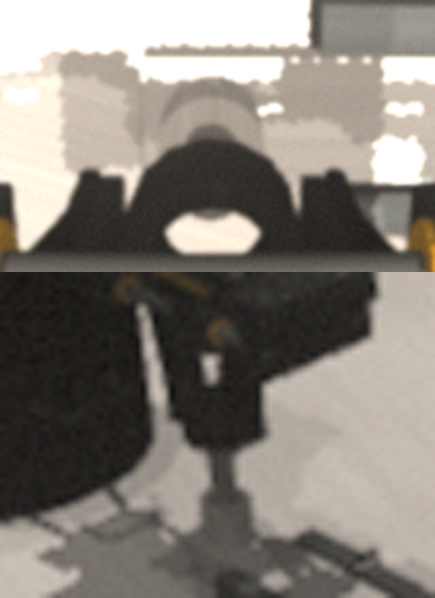

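Run:
```python
from h import *
w=np.load("wrist4.npz"); K,T=w["K"],w["T"]
a=np.radians(-73.44); ty=np.array([np.sin(a),-np.cos(a),0]); q=np.array([502,203.6,104.8])
for n,z in(("top",9.5),("bot",-14.5)):
    for r in(-18,-11,0,11,18): print(n,r,np.round(proj(K,T,q+ty*r+[0,0,z],True),1))
for r in(-14,14): print("shoulder",r,np.round(proj(K,T,np.array([503,200.5,50])+ty*r,True),1))
for r in(-4,4): print("tip",r,np.round(proj(K,T,np.array([503,200.5,84])+ty*r,True),1))
```

```text
top -18 [316.4 232.8]
top -11 [316.5 246. ]
top 0 [316.5 265.8]
top 11 [316.5 284.4]
top 18 [316.6 295.6]
bot -18 [316.6 217.6]
bot -11 [316.6 229.3]
bot 0 [316.6 247.1]
bot 11 [316.7 264. ]
bot 18 [316.7 274.3]
shoulder -14 [321.5 204.9]
shoulder 14 [321.4 242.5]
tip -4 [322.2 236.6]
tip 4 [322.1 248.9]
```

Ring and post agree in both directions to within about 1 mm (tip lower edge seen at v≈249, predicted 249; u 317.6 against 318.5). Lowering.

arm_command(rows=[[0,-0.1,0.6,0,0,0,1],[0,-0.1,1.2,0,0,0,1],[0,-0.1,1.8,0,0,0,1],[0,-0.1,2.4,0,0,0,1],[0,-0.1,3,0,0,0,1],[0,-0.1,3.5,0,0,0,1],[0,-0.1,3.9,0,0,0,1],[0,-0.1,3.9,0,0,0,1],[0,-0.1,3.9,0,0,0,1],[0,-0.1,3.9,0,0,0,1]])

```text
time_s: 9.4
tool_pos: [502.9, 203.8, 65.6]
orientation: [-2.518, 1.878, -0.0]
force: [-0.1, -0.3, -1.1]
finger_gap: 36.3
```

arm_command(rows=[[0,0,0.1,0,0,0,1],[0,0,0.1,0,0,0,-0.2],[0,0,0.1,0,0,0,-0.2],[0,0,0.1,0,0,0,-0.2],[0,0,0.1,0,0,0,-0.2],[0,0,0.1,0,0,0,-0.2],[0,0,-1,0,0,0,-0.2],[0,0,-4,0,0,0,-0.2],[0,0,-7,0,0,0,-0.2],[0,0,-10,0,0,0,-0.2]])

```text
time_s: 10.4
tool_pos: [502.9, 203.5, 167.4]
orientation: [-2.518, 1.879, -0.0]
force: [1.3, 0.7, 0.6]
finger_gap: 52.1
```

```bash
python3 go.py 551 -53 170 16.3
python3 - <<'E'
from h import *
ims=[]
for n in("wrist","side"):
    K,T,p,d=cam(n); np.savez(n+"5.npz",K=K,T=T,p=p,d=d)
    P=[503,200.5,74]; u,v=map(int,proj(K,T,P,n=="wrist")); r=25 if n=="side" else 60
    ims.append(cv2.resize(p[v-r:v+r,u-r:u+r],(390,390),interpolation=cv2.INTER_CUBIC)); print(n,u-r,v-r,390/2/r)
save("c5.png",np.hstack(ims))
E
```

```text
t 10.4 P [502.9 203.5 167.4] jaw -73.47 q7 -1.6237470988869664
shift cm [25.96  2.69 -0.25] turn deg [-1.000e-02 -2.000e-02 -8.977e+01]
wrist 260 149 3.25
side 239 135 7.8
```

View pics/c5.png

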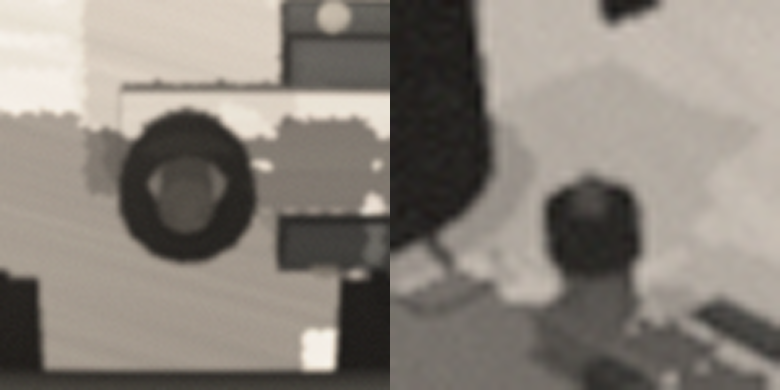

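Left: the ring encircles the post. Right: it sits on the shoulder with the tip showing above it. Next I go behind the crossbar with the fingers shut and the jaws along the brace's x.

```bash
python3 go.py 545 -96 167 16.3
```

```text
t 10.5 P [505.2 204.5 170.2] jaw -73.47 q7 -1.6233715355631275
shift cm [29.94  4.73  0.22] turn deg [ -0.39  -0.18 -89.77]
```

arm_command(rows=[[3,0.5,0,0,0,-8,1],[6,1,0,0,0,-16,1],[9,1.5,0,0,0,-24,1],[12,2,0,0,0,-32,1],[15,2.5,0,0,0,-40,1],[18,3,0,0,0,-48,1],[21,3.5,0,0,0,-56,1],[24,4,0,0,0,-64,1],[27,4.4,0,0,0,-72,1],[30,4.7,0,0,0,-80,1]], force=40)

```text
time_s: 11.5
tool_pos: [543.2, -98.4, 165.8]
orientation: [-3.136, -0.189, -0.0]
force: [-0.2, -0.1, -0.2]
finger_gap: 0.4
```

arm_command(rows=[[0,0,0,0,0,-5,1],[0,0,0,0,0,-10,1],[0,0,0,0,0,-10,1],[0,0,0,0,0,-10,1],[0,0,0,0,0,-10,1],[0,0,0,0,0,-10,1],[0,0,0,0,0,-10,1],[0,0,0,0,0,-10,1],[0,0,0,0,0,-10,1],[0,0,0,0,0,-10,1]])

```text
time_s: 12.5
tool_pos: [543.3, -97.2, 165.6]
orientation: [3.109, 0.452, -0.0]
force: [0.2, 0.3, -0.8]
finger_gap: 0.4
```

```bash
python3 go.py 545 -96 67 16.3
python3 - <<'E'
from h import *
ims=[]
for n in("wrist","side"):
    K,T,p,d=cam(n); np.savez(n+"6.npz",K=K,T=T,p=p,d=d)
    q=np.array(robot.observe()["tool_pos"]); print(n,q,np.round(proj(K,T,q,n=="wrist"),1))
    ims.append(p[0:280] if n=="wrist" else cv2.resize(p[130:250,220:420],(640,384)))
save("c6.png",cv2.resize(np.vstack(ims),None,fx=.9,fy=.9))
E
```

```text
t 12.5 P [543.3 -97.2 165.6] jaw 16.56 q7 0.5291158739674504
shift cm [ 0.2  -0.07  9.86] turn deg [0.   0.   0.26]
wrist [543.33576677 -97.15236553 165.57291937] [319.  257.9]
side [543.31914503 -97.15362055 165.55303688] [329.6 177.9]
```

View pics/c6.png

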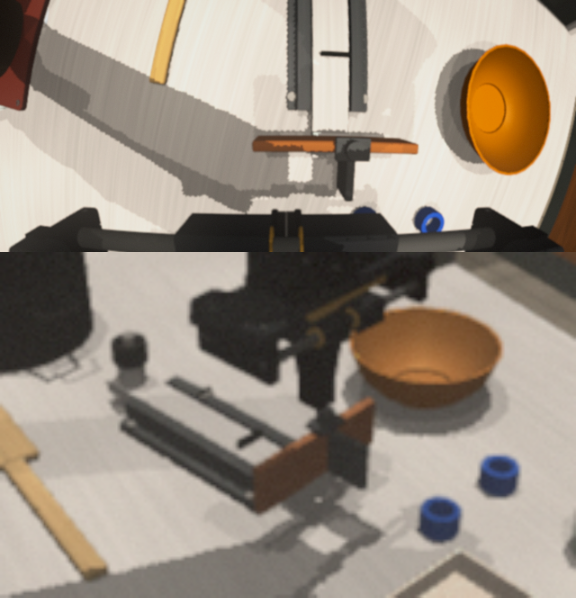

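Run:
```python
from h import *
w=np.load("wrist6.npz"); K,T=w["K"],w["T"]
b=np.radians(16.3); xb=np.array([np.cos(b),np.sin(b)]); yb=np.array([-np.sin(b),np.cos(b)])
for n,u,v,z in[("tab end -x",375,217,86),("tab end +x",393,221,86),("bar back top",322,170,84),("bar front top",322,153,84),("bar -x end",281,161,84),("bar +x end",463,160,84),("tcp",319,257.9,165.6)]:
    P=plane(K,T,u/1,v,z,True)[:2]; print(n,P.round(1),(P@xb).round(1),(P@yb).round(1))
```

```text
tab end -x [586.8 -87.2] 538.8 -248.4
tab end +x [602.2 -86.3] 553.7 -251.8
bar back top [536.1 -63.8] 496.6 -211.7
bar front top [532.3 -51.4] 496.5 -198.8
bar -x end [504.3 -65.9] 465.5 -204.8
bar +x end [643.1 -21.3] 611.2 -201.0
tcp [543.3 -97.2] 494.2 -245.7
```

arm_command(rows=[[0,0,3,0,0,0,1],[0,0,6,0,0,0,1],[0,0,8.5,0,0,0,1],[0,0,9.9,0,0,0,1],[0,-0.5,9.9,0,0,0,1],[0,-1,9.9,0,0,0,1],[0,-1.5,9.9,0,0,0,1],[0,-1.5,9.9,0,0,0,1],[0,-1.5,9.9,0,0,0,1],[0,-1.5,9.9,0,0,0,1]])

```text
time_s: 13.6
tool_pos: [539.4, -82.8, 67.1]
orientation: [3.109, 0.453, 0.001]
force: [-0.2, 0.5, -0.6]
finger_gap: 0.8
```

arm_command(rows=[[0,-0.5,0,0,0,0,1],[0,-1,0,0,0,0,1],[0,-1.5,0,0,0,0,1],[0,-2,0,0,0,0,1],[0,-2.5,0,0,0,0,1],[0,-3,0,0,0,0,1],[0,-3.5,0,0,0,0,1],[0,-4,0,0,0,0,1],[0,-4,0,0,0,0,1],[0,-4,0,0,0,0,1]])

```text
time_s: 14.6
tool_pos: [527.6, -44.2, 66.6]
orientation: [-3.109, -0.453, 0.0]
force: [1.4, -3.3, 0.1]
finger_gap: 0.4
```

```bash
cat > look.py <<'E'
import sys
from rect import *
K,T,p,d=cam("wrist"); np.savez("w7.npz",K=K,T=T,p=p,d=d); s=robot.observe(); q=np.array(s["tool_pos"])
b=np.radians(16.3); xb=np.array([np.cos(b),np.sin(b)]); yb=np.array([-np.sin(b),np.cos(b)])
print("t",s["time_s"],q.round(1),"b",(q[:2]@xb).round(1),(q[:2]@yb).round(1),"F",np.round(s["force"],2),"Fyb",(np.array(s["force"])[:2]@yb).round(2),"Fxb",(np.array(s["force"])[:2]@xb).round(2))
im=rect(np.load("w7.npz"),sys.argv[1],30,550,80,16.3,200,120,4)
# darkness profile along y_b: leg strip near the +x edge, and the +x rail strip
c=np.array([550,80]); x0=c@xb; y0=c@yb
g=im.astype(float).mean(2)
def strip(lo,hi): a,b2=[int((v-x0)*4+240) for v in(lo,hi)]; return g[a:b2].mean(0)
for n,lo,hi in(("leg",545,556),("rail",563,576)):
    print(n,[(int(y0-100+5*k),int(v)) for k,v in enumerate(strip(lo,hi).reshape(-1,20).mean(1))])
E
python3 look.py r7.png
```

```text
t 14.65 [527.6 -44.3  66.6] b 494.0 -190.6 F [ 1.69 -3.51  1.03] Fyb -3.85 Fxb 0.64
leg [(-177, 52), (-172, 114), (-167, 116), (-162, 132), (-157, 133), (-152, 186), (-147, 230), (-142, 230), (-137, 231), (-132, 231), (-127, 231), (-122, 232), (-117, 232), (-112, 232), (-107, 232), (-102, 232), (-97, 232), (-92, 219), (-87, 52), (-82, 211), (-77, 231), (-72, 230), (-67, 229), (-62, 229), (-57, 228), (-52, 227), (-47, 226), (-42, 219), (-37, 10), (-32, 0), (-27, 0), (-22, 0), (-17, 0), (-12, 0), (-7, 0), (-2, 0), (2, 0), (7, 0), (12, 0), (17, 0)]
rail [(-177, 53), (-172, 71), (-167, 71), (-162, 83), (-157, 88), (-152, 102), (-147, 110), (-142, 111), (-137, 109), (-132, 109), (-127, 109), (-122, 109), (-117, 108), (-112, 107), (-107, 107), (-102, 107), (-97, 106), (-92, 105), (-87, 105), (-82, 104), (-77, 104), (-72, 104), (-67, 104), (-62, 103), (-57, 101), (-52, 101), (-47, 100), (-42, 100), (-37, 67), (-32, 0), (-27, 0), (-22, 0), (-17, 0), (-12, 0), (-7, 0), (-2, 0), (2, 0), (7, 0), (12, 0), (17, 0)]
```

Contact is confirmed: the reaction is 3.9 N and the leg is about 31 mm out. I'll push a further 52 mm, then measure.

arm_command(rows=[[0,-0.7,0,0,0,0,1],[0,-1.4,0,0,0,0,1],[0,-2.1,0,0,0,0,1],[0,-2.8,0,0,0,0,1],[0,-3.5,0,0,0,0,1],[0,-4.2,0,0,0,0,1],[0,-4.8,0,0,0,0,1],[0,-5.2,0,0,0,0,1],[0,-5.2,0,0,0,0,1],[0,-5.2,0,0,0,0,1]])

```text
time_s: 15.65
tool_pos: [513.3, 4.1, 66.7]
orientation: [3.108, 0.451, 0.001]
force: [3.3, -7.5, -2.0]
finger_gap: 0.2
```

```bash
python3 look.py r8.png
```

```text
t 15.7 [513.3   4.1  66.7] b 493.8 -140.2 F [ 3.51 -8.26 -0.76] Fyb -8.91 Fxb 1.05
leg [(-177, 27), (-172, 27), (-167, 32), (-162, 26), (-157, 22), (-152, 22), (-147, 27), (-142, 52), (-137, 45), (-132, 48), (-127, 51), (-122, 113), (-117, 115), (-112, 131), (-107, 133), (-102, 171), (-97, 230), (-92, 230), (-87, 231), (-82, 231), (-77, 231), (-72, 231), (-67, 232), (-62, 232), (-57, 232), (-52, 232), (-47, 232), (-42, 224), (-37, 62), (-32, 206), (-27, 229), (-22, 230), (-17, 229), (-12, 229), (-7, 228), (-2, 227), (2, 226), (7, 220), (12, 12), (17, 0)]
rail [(-177, 47), (-172, 50), (-167, 43), (-162, 31), (-157, 28), (-152, 29), (-147, 35), (-142, 47), (-137, 44), (-132, 50), (-127, 53), (-122, 67), (-117, 73), (-112, 84), (-107, 91), (-102, 102), (-97, 111), (-92, 113), (-87, 111), (-82, 111), (-77, 110), (-72, 110), (-67, 111), (-62, 110), (-57, 109), (-52, 108), (-47, 107), (-42, 106), (-37, 104), (-32, 162), (-27, 94), (-22, 157), (-17, 105), (-12, 104), (-7, 104), (-2, 104), (2, 104), (7, 102), (12, 73), (17, 0)]
```

View pics/r8.png

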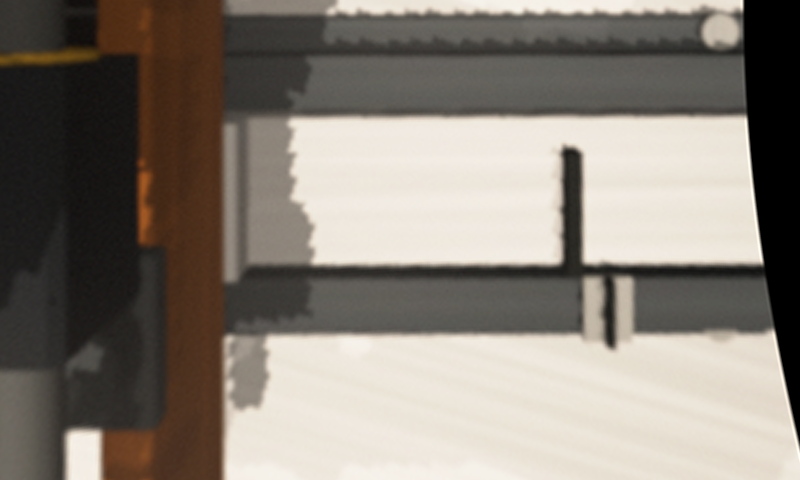

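Pointer u=572, ridge u=609. After height correction about 8 mm is left.

arm_command(rows=[[0,-0.3,0,0,0,0,1],[0,-0.6,0,0,0,0,1],[0,-0.8,0,0,0,0,1],[0,-0.8,0,0,0,0,1],[0,-0.8,0,0,0,0,1],[0,-0.8,0,0,0,0,1],[0,-0.8,0,0,0,0,1],[0,-0.8,0,0,0,0,1],[0,-0.8,0,0,0,0,1],[0,-0.8,0,0,0,0,1]])

```text
time_s: 16.7
tool_pos: [511.3, 10.6, 66.7]
orientation: [3.107, 0.449, 0.002]
force: [5.2, -11.0, -2.5]
finger_gap: 0.3
```

```bash
cat >> look.py <<'E'
o=-T[:3,:3].T@T[:3,3]; oy=o[:2]@yb
def fine(lo,hi,a,b2,z):
    f=strip(lo,hi); y=y0-100+np.arange(800)/4; k=(y>a)&(y<b2); ww=np.clip(np.median(f[k])*.7-f[k],0,None) if z<30 else np.clip(80-f[k],0,None)
    yy=(y[k]*ww).sum()/ww.sum(); return oy+(yy-oy)*(o[2]-z)/(o[2]-30)
A=fine(547,556,-50,-10,28); B=fine(563,573,-30.5,-24,34); print("pointer",A,"mark",B,"diff",A-B)
E
python3 look.py r9.png | grep -E "^t|pointer"
```

```text
t 16.75 [511.3  10.6  66.7] b 493.8 -133.4 F [  5.24 -10.26  -2.62] Fyb -11.32 Fxb 2.15
pointer -27.534238706478284 mark -26.19700457446605 diff -1.3372341320122345
```

Pointer is 1.3 mm short of the mark, so the leg is held there (reaction 11 N). Now I slide along the bar to the lever.

arm_command(rows=[[0.4,-0.1,0,0,0,0,1],[0.8,-0.1,0,0,0,0,1],[1.2,-0.1,0,0,0,0,1],[1.6,-0.1,0,0,0,0,1],[2,-0.1,0,0,0,0,1],[2.4,-0.1,0,0,0,0,1],[2.8,-0.1,0,0,0,0,1],[3.2,-0.1,0,0,0,0,1],[3.4,-0.1,0,0,0,0,1],[3.4,-0.1,0,0,0,0,1]])

```text
time_s: 17.75
tool_pos: [540.7, 19.8, 65.5]
orientation: [3.106, 0.447, -0.008]
force: [-4.4, -14.9, 0.6]
finger_gap: 0.6
```

```bash
python3 look.py r10.png | grep -E "^t|pointer"
```

```text
t 17.8 [540.7  19.8  65.5] b 524.5 -132.7 F [ -4.91 -14.15  -0.58] Fyb -12.2 Fxb -8.69
pointer -26.922635271514523 mark -26.216579677782285 diff -0.7060555937322377
```

arm_command(rows=[[0.5,0,0,0,0,0,1],[1,0,0,0,0,0,1],[1.5,0,0,0,0,0,1],[2,0,0,0,0,0,1],[2.5,0,0,0,0,0,1],[3,0,0,0,0,0,1],[3.4,0,0,0,0,0,1],[3.8,0,0,0,0,0,1],[4.1,0,0,0,0,0,1],[4.1,0,0,0,0,0,1]])

```text
time_s: 18.8
tool_pos: [573.9, 29.3, 64.8]
orientation: [3.107, 0.445, -0.029]
force: [-34.9, -18.9, 24.9]
finger_gap: 0.4
```

```bash
python3 look.py r11.png | grep -E "^t|pointer"
```

```text
t 18.85 [573.9  29.3  64.8] b 559.0 -133.0 F [-34.97 -19.4   24.89] Fyb -8.8 Fxb -39.01
pointer -27.305811246356413 mark -26.13340286458436 diff -1.1724083817720512
```

The lateral reaction is 39 N, which may be the stop. I'll check the lever with a combined last picture.

Run:
```python
from rect import *
K,T,p,d=cam("side"); np.savez("side12.npz",K=K,T=T,p=p,d=d)
q=np.array(robot.observe()["tool_pos"]); u,v=map(int,proj(K,T,q)); print("side tcp",u,v,"origin",u-50,v-45)
a=cv2.resize(p[v-45:v+45,u-50:u+50],(400,360),interpolation=cv2.INTER_CUBIC)
K,T,p,d=cam("wrist"); np.savez("w12.npz",K=K,T=T,p=p,d=d)
b=cv2.resize(p[100:280,220:420],(400,360),interpolation=cv2.INTER_CUBIC)
b2=np.clip(b*1.8,0,255).astype(np.uint8)
save("c12.png",np.hstack([np.clip(a*1.5,0,255).astype(np.uint8),b2]))
K2,T2,pt,dt=cam("top"); u,v=map(int,proj(K2,T2,q)); save("tmp.png",pt[v-40:v+40,u-60:u+60])
```

```text
side tcp 314 184 origin 264 139
```

View pics/c12.png

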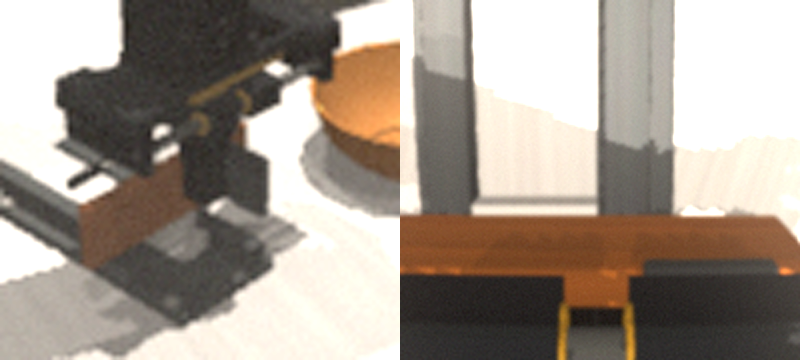

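```bash
python3 - <<'E'
from h import *
w=np.load("w12.npz"); K,T,p,d=w["K"],w["T"],w["p"],w["d"]
b=np.radians(16.3); xb=np.array([np.cos(b),np.sin(b)]); yb=np.array([-np.sin(b),np.cos(b)])
for n,u,v,z in[("cap -x",341.5,232,102),("cap +x",407.5,232,102),("leg-x edge",256.5,190,27),("leg +x edge",319,190,27),("rail +x edge",356,190,30)]:
    P=plane(K,T,u,v,z,True)[:2]; print(n,(P@xb).round(1),(P@yb).round(1))
o,r=ray(K,T,390,234,True); print("cap depth z",(d[228:242:2,390]).tolist())
g=p.astype(int)
row=g[222]; print("orange row222",[(u,row[u].tolist()) for u in range(405,470,4)])
w6=np.load("wrist6.npz")
for u,v in((374.5-0,153),(345/.9,153)): P=plane(w6["K"],w6["T"],u,v,102,True)[:2]; print("w6 cap",(P@xb).round(1))
E
python3 -c "
from h import *
s=robot.observe();b=R.from_rotvec(s['orientation']).as_matrix();print(b[:,2],s['force'],s['tool_pos'],s['wrist_torque'])"
```

```text
cap -x 568.4 -104.0
cap +x 595.0 -104.2
leg-x edge 518.8 -104.5
leg +x edge 558.5 -104.5
rail +x edge 581.3 -103.7
cap depth z [149.18247985839844, 134.0244598388672, 132.42669677734375, 131.331787109375, 131.54238891601562, 92.03059387207031, 91.2118911743164]
orange row222 [(405, [79, 52, 35]), (409, [81, 55, 37]), (413, [82, 55, 38]), (417, [83, 56, 39]), (421, [176, 158, 142]), (425, [229, 219, 206]), (429, [232, 225, 211]), (433, [232, 224, 210]), (437, [234, 227, 214]), (441, [233, 227, 212]), (445, [232, 225, 211]), (449, [232, 226, 211]), (453, [236, 230, 220]), (457, [243, 238, 231]), (461, [240, 232, 224]), (465, [241, 235, 226]), (469, [243, 239, 231])]
w6 cap 533.0
w6 cap 539.4
[-0.01724759 -0.00475743 -0.99983993] [-34.66775337 -18.51700081  23.17922175] [573.86381326  29.27120691  64.78271343] [-3.77092821  6.59192537  0.4285534 ]
```

In the wrist view the cap's centre is about 43 mm from the leg's centre line, so the lever is closed on its stop. I'll ease the sideways push to confirm that, keeping the forward push.

arm_command(rows=[[-0.1,0,0,0,0,0,1],[-0.2,0,0,0,0,0,1],[-0.3,0,0,0,0,0,1],[-0.4,0,0,0,0,0,1],[-0.5,-0.1,0,0,0,0,1],[-0.5,-0.1,0,0,0,0,1],[-0.5,-0.1,0,0,0,0,1],[-0.5,-0.1,0,0,0,0,1],[-0.5,-0.1,0,0,0,0,1],[-0.5,-0.1,0,0,0,0,1]])

```text
time_s: 20.0
tool_pos: [573.1, 29.6, 65.2]
orientation: [3.106, 0.446, -0.014]
force: [-13.3, -16.2, 5.9]
finger_gap: 0.4
```

```bash
python3 look.py r13.png | grep -E "^t|pointer"; python3 -c "
from h import *
w=np.load('w7.npz');p=w['p'].astype(int)
print('cap row',[(u,int(p[233,u].sum())) for u in range(330,420,3)])
K,T,p,d=cam('side');u,v=map(int,proj(K,T,[503,203,62]));b=p[v-12:v+12,u-12:u+12].max(2);m=(b<55).astype('uint8');n,l,s,c=cv2.connectedComponentsWithStats(m);print(u,v,s[1:],c[1:])"
```

```text
t 20.05 [573.1  29.7  65.2] b 558.4 -132.4 F [-13.99 -16.59   6.38] Fyb -12.0 Fxb -18.08
pointer -26.71796018599332 mark -26.17081994448995 diff -0.5471402415033708
cap row [(330, 148), (333, 156), (336, 136), (339, 134), (342, 124), (345, 94), (348, 102), (351, 98), (354, 109), (357, 110), (360, 111), (363, 103), (366, 110), (369, 110), (372, 112), (375, 110), (378, 115), (381, 117), (384, 121), (387, 115), (390, 123), (393, 122), (396, 121), (399, 129), (402, 131), (405, 151), (408, 157), (411, 189), (414, 181), (417, 189)]
265 164 [] []
```

The 5 mm ease dropped the force from 39 to 18 N with only 0.6 mm of motion, so it was against a hard stop. Last check is the bumper on the moved post.

Run:
```python
from h import *
K,T,p,d=cam("side")
P0=np.array([503,203,0])+90*np.array([-.2807,.9598,0])
u,v=map(int,proj(K,T,P0+[0,0,62])); print(P0,u,v,p[v,u])
b=p[v-14:v+15,u-9:u+10].max(2); print(b[::2])
for dv in(-4,-2,0,2,4): o,r=ray(K,T,u,v+dv); print((o+r*d[v+dv,u]).round(0))
s=robot.observe(); print(np.abs(s["joint_velocities"]).max())
```

```text
[477.737 289.382   0.   ] 246 153 [66 60 56]
[[ 41  41  36  43  41  38  37  42  37  40  35  79 154 197 199 199 195 196
  198]
 [ 42  37  38  37  42  36  40  39  40  42  38  50 145 199 200 197 198 200
  200]
 [ 36  40  38  42  45  40  37  42  39  37  38  37 142 200 196 195 195 198
  196]
 [ 40  39  39  36  39  44  48  46  43  41  36  38  95 167 199 199 199 197
  196]
 [ 41  35  39  40  44  42  42  61  90  93  67  43  76 155 198 200 199 197
  197]
 [ 37  42  43  45  44  47  73 107 124 123 111  77  49  81 141 182 200 200
  198]
 [ 48  42  42  41  43  50  55  64  76  75  71  60  42  49  49  76 149 193
  200]
 [ 42  35  37  40  44  41  51  53  58  66  59  51  49  48  46  55 131 173
  185]
 [ 41  39  40  38  42  41  41  45  43  45  44  46  42  43  44  46 128 173
  185]
 [ 39  37  43  43  41  41  43  47  42  46  42  43  39  41  43  41 111 163
  185]
 [ 41  42  33  41  41  43  48  46  42  42  44  46  40  46  65 109 152 178
  189]
 [ 43  40  40  43  43  48  72  87  87  81  80  82  81  84  89 138 182 197
  196]
 [ 40  37  49  70 118 134 101  87  89  90  86  88  86  83  78 105 149 177
  185]
 [ 43  37  61 108 119 100 109  98  89  90  90  95 102 100  87  89 139 172
  173]
 [122 150 157 118  88  82  91 103 112 127 125 108 125 125 139 161 170 171
  172]]
[476. 280.  84.]
[476. 284.  75.]
[475. 284.  68.]
[469. 268.  71.]
[469. 269.  63.]
0.0016893271208086684
```

```bash
python3 -c "
from rig import robot
print(robot.hand_in())"
```

```text
the job is handed in; nothing more can be done
None
```

The job is handed in at about 20 s of the 64 s allowed. The bumper is on the post, the leg is held at the mark and the cam lever is closed. The hand-in gives no verdict.

**What I did:** I took the dark bumper ring from the far compartment, lowered it over the post and released it. I then pushed the leg out by the crossbar with shut fingers, and slid along the bar to push the lever closed while holding the leg. The arm is still holding the crossbar.

**Last checks:**
- **Leg:** the pointer is about 0.5 mm short of the mark's line (limit 6 mm). The fingers press on the crossbar with about 12 N and the arm is still.
- **Lever:** it is against its stop. Easing the sideways push by 5 mm moved the fingers only 0.6 mm, while the force fell from 39 N to 18 N. The camera put it at about 43 mm of the 45 mm travel (over 40 mm needed), from a rough measurement.
- **Bumper:** the side camera shows it around the post, with the shoulder below and the post tip above.

**Disagreements:**
- **Finger position:** it suggested the lever was 5 to 8 mm short if the shut fingers are 30 mm wide. I trusted the stop and the camera instead.
- **Upward force:** closing the lever also gave about 25 N upward on the tool, which I put down to friction on the tab. It fell to about 6 N after easing.
- **Bystanders:** I did not re-measure the bystanders or the pot at the end.

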